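Seat the sample vials in the dry-bath blocks by size

TASK

Put each of the four round amber sample vials upright into the aluminium block whose bore fits it: the narrowest vial in the narrowest bore and so on up to the widest, each all the way down on the floor of its bore. Lower them in rather than dropping them, keep them upright throughout, and leave the two square bottles standing where they are.

Things in the scene. Friction and masses are not known exactly. Their poses are not given: they have to be found in the camera images.
- vial_18: The narrowest of the four round vials: straight upright cylinder of amber glass, 18 mm in diameter, 70 mm tall in all, the top 20 mm being a black screw cap of the same diameter; stands loose on the bench, about 30 g. Origin: centre of its underside; z up along its axis.
- vial_30: The second narrowest of the four round vials: straight upright cylinder of amber glass, 30 mm in diameter, 74 mm tall in all, the top 20 mm being a black screw cap of the same diameter; stands loose on the bench, about 60 g. Origin: centre of its underside; z up along its axis.
- vial_42: The second widest of the four round vials: straight upright cylinder of amber glass, 42 mm in diameter, 78 mm tall in all, the top 20 mm being a black screw cap of the same diameter; stands loose on the bench, about 120 g. Origin: centre of its underside; z up along its axis.
- vial_54: The widest of the four round vials: straight upright cylinder of amber glass, 54 mm in diameter, 82 mm tall in all, the top 20 mm being a black screw cap of the same diameter; stands loose on the bench, about 200 g. Origin: centre of its underside; z up along its axis.
- block_28: Square block of bare aluminium, 84 x 84 mm and 32 mm high, fixed to the bench, with one round upright bore 28 mm in diameter in the middle of its top, 26 mm deep (bore floor 6 mm above the bench), its mouth chamfered 3 mm. It is the block for the 18 mm vial. All four blocks are alike but for the bore. Origin: centre of its underside; z up, x and y along its sides.
- block_40: Square block of bare aluminium, 84 x 84 mm and 32 mm high, fixed to the bench, with one round upright bore 40 mm in diameter in the middle of its top, 26 mm deep (bore floor 6 mm above the bench), its mouth chamfered 3 mm. It is the block for the 30 mm vial. All four blocks are alike but for the bore. Origin: centre of its underside; z up, x and y along its sides.
- block_52: Square block of bare aluminium, 84 x 84 mm and 32 mm high, fixed to the bench, with one round upright bore 52 mm in diameter in the middle of its top, 26 mm deep (bore floor 6 mm above the bench), its mouth chamfered 3 mm. It is the block for the 42 mm vial. All four blocks are alike but for the bore. Origin: centre of its underside; z up, x and y along its sides.
- block_64: Square block of bare aluminium, 84 x 84 mm and 32 mm high, fixed to the bench, with one round upright bore 64 mm in diameter in the middle of its top, 26 mm deep (bore floor 6 mm above the bench), its mouth chamfered 3 mm. It is the block for the 54 mm vial. All four blocks are alike but for the bore. Origin: centre of its underside; z up, x and y along its sides.
- square_bottle_a: One of two alike square amber reagent bottles, not a vial: body 44 x 44 mm and 56 mm high, with a round black cap 28 mm wide on a neck, 80 mm tall in all; loose, 150 g. Stays where it is. Origin: centre of its underside; z up.
- square_bottle_b: One of two alike square amber reagent bottles, not a vial: body 44 x 44 mm and 56 mm high, with a round black cap 28 mm wide on a neck, 80 mm tall in all; loose, 150 g. Stays where it is. Origin: centre of its underside; z up.
Not all that is in view belongs to the job. What is shaped like the vial_18 but green or red is not meant. Leave any turquoise or yellow look-alike of the block_52 alone.

How it is judged:
At the end, for the whole second after the job is handed in: Each round vial stands upright (within about 7 degrees) on the floor of the bore that is 10 mm wider than itself (axis within 9 mm of the block's centre, underside less than 10 mm above the bench), at rest, and both square bottles are within 30 mm of where they began (horizontal distance between vial_18 and block_28 below 0.009 m and z of vial_18 in the frame of block_28 between 0.002 and 0.01 m and angle between each of vial_18, vial_30, vial_42, vial_54's own z axis and vertical below 0.12 rad and linear speed of each of vial_18, vial_30, vial_42, vial_54 below 0.02 m/s and horizontal distance between vial_30 and block_40 below 0.009 m and z of vial_30 in the frame of block_40 between 0.002 and 0.01 m and horizontal distance between vial_42 and block_52 below 0.009 m and z of vial_42 in the frame of block_52 between 0.002 and 0.01 m and horizontal distance between vial_54 and block_64 below 0.009 m and z of vial_54 in the frame of block_64 between 0.002 and 0.01 m and distance of each of square_bottle_a, square_bottle_b from where it was at the start of the episode below 0.03 m); the robot touches nothing.
It fails at once if a vial is tipped more than 40 degrees (angle between any of vial_18, vial_30, vial_42, vial_54's own z axis and vertical above 0.7 rad).
It fails at once if a vial is dropped (falls free faster than 0.9 m/s, about 40 mm) ((linear speed of vial_18 above 0.9 m/s and contact force between the fingers and vial_18 below 0.05 N) or (linear speed of vial_30 above 0.9 m/s and contact force between the fingers and vial_30 below 0.05 N) or (linear speed of vial_42 above 0.9 m/s and contact force between the fingers and vial_42 below 0.05 N) or (linear speed of vial_54 above 0.9 m/s and contact force between the fingers and vial_54 below 0.05 N)).
It fails at once if a square bottle is moved more than 30 mm or knocked over (distance of any of square_bottle_a, square_bottle_b from where it was at the start of the episode above 0.03 m or angle between any of square_bottle_a, square_bottle_b's own z axis and vertical above 0.5 rad).
It also fails if it takes over 106 s, if anything falls off the work surface, if the arm or the gripper's body presses on something with over 40 N, if the wrist force passes 120 N, or if a joint passes its speed limit or range.

ROBOT

A 7-joint arm with a two-finger parallel gripper is mounted at the origin on the work surface. World frame = base frame: x ahead of the robot, y to its left, z up, the work surface at z = 0. Lengths are in m, angles in rad, forces in N, time in s.
With the tool pointing down it reaches from about 0.4 to 0.85 m from the base axis. Payload 4.5 kg.
Tool frame: the origin (TCP) lies midway between the tips of the shut fingers; the grasp point (between the pads) lies r.grip_point_offset behind it (r.grip_point_offset is the distance from the TCP to the grasp point, in m); z points along the fingers, y is the line along which they close (so a half turn about z gives the same grasp; the last joint's range is limited). The gripper opens to 88 mm and grips with 3 to 60 N. Pads are 18 mm wide; open, the fingers measure 123 mm over their backs; the gripper's body (75 mm by 187 mm) begins 45 mm behind the grasp point.
Start: joints at [-1.098, 0.689, -0.195, 1.565, 0.157, 0.902, -0.215], TCP at [0.266, 0.566, 0.239] pointing down, gripper open.
Joint ranges: [-3.01, 3.01], [-0.46, 2.08], [-1.47, 1.51], [0.13, 2.56], [-1, 4.14], [0.04, 2.09], [-2.66, 2.66]. Speed limits (rad/s): [2.57, 2.57, 3.14, 3.14, 3.14, 3.14, 3.14].

INTERFACE

Orientations are given as a unit quaternion [x, y, z, w].
In Python, from plant import r gives the robot as it stands.
- The arm moves only by the shell command python3 -m jog 'ROWS' [FORCE]. ROWS is JSON, a list of rows, each an object of numbers: "wx", "wy", "wz": the turn, a rotation vector about the world's x, y, z as a fraction of full scale; "dx", "dy", "dz": the shift along the world's x, y, z as a fraction of full scale; "hand": the closure, from 0 (fully open) to 1 (shut). In form: [{"wx": .., "wy": .., "wz": .., "dx": .., "dy": .., "dz": .., "hand": ..}, ...]. A call has 1 to 5 rows; each row shifts and turns the commanded pose from where the row before left it; what a row does not reach is not made up. Full scale, the value 1, is 0.25 m for a shift and 2 rad for a turn. A row lasts 1/12 s, in which the tool goes at most 41.7 mm and 7.16 degrees, less where a joint would pass 70% of its speed; a pose out of reach is approached as far as the arm can. A call with a number of a shift or a turn outside -1 to 1 is refused whole. A call with a gripper value outside its range is refused whole. The fingers move at their own pace and stop on an object; FORCE is the grip in N (left out, the last holds). Time passes only in rows, so rows that do not move let the fingers close. It gives the time, the measured TCP pose, the force, the opening and the grip force at its end, in the units of the state.
- r.get_state(): the state, without advancing time (a new reading comes with each control period).
- r.snapshot(name): name is "scene" or "top" or "wrist"; returns the picture (384x512x3 uint8, red, green, blue); there is no depth.
- r.camera_info(name): a dict with "mtx" (3x3 intrinsics, pixels), "R" (3x3) and "t" (3): a world point X has camera coordinates R X + t. Camera axes: x right, y down, z forward; pixel columns grow to the right and rows downward; lengths in m; the calibration is good to about 2 mm. A picture is of the moment at which its call begins: read the wrist's pose just before it. camera_info takes no time and is no camera call; for the wrist camera it gives the pose at the moment of the call.
- r.finish_job(): hands the job in; it is judged then, once.
Trained networks look in the newest picture that a camera, given by its name, has taken for a name from the list of things; names that differ only in an ending like _2 or _b are one class to them, and where a whole thing is asked for, a point or a joint stands for the part that bears it (a point fixed in the world has none). Each returns a list of dicts, best first, with "p" (0 to 1); they miss things now and then, are a little off and sometimes report something else, mostly with a low value. They report only what shows in the picture. A call takes as long as a camera call. They do not tell look-alikes from the thing itself.
- r.search_frame(camera, query): "bbox" ([left, top, right, bottom] in pixels, round what is visible of it).
- r.masks_of(camera, query): "region" (384x512 bool, what is visible of it) and "bbox" ([left, top, right, bottom] in pixels, round what is visible of it).
The state is a dict: "clock": time; "q": joint angles; "qd": joint speeds; "joint_torque": joint torques, N m; "tool_pos": TCP position; "eef_rot": TCP orientation; "contact_force": force on the tool from outside, world axes, zero at the start; "moment": the same for the moment, N m; "opening": opening from 0.0 (shut) to 1.0 (fully open); "finger_force": force on a finger pad.
Only numpy, scipy, OpenCV 4.12 (cv2) and the standard library are available. Lean on these libraries where they do the work, as an engineer would, in place of code of your own. Each camera call takes 0.05 s, during which the arm holds its last target. There are 200 camera calls.

## Working session

There is one attempt and no reset: what is moved stays moved. The work goes in short steps, Python scripts to look and compute and a shell command to move; the robot and the scene stay as the last step left them, time stands still between calls to the robot, and variables do not carry over. Pictures are saved under pics/ and viewed, at most 14 in all, crops included, and the job is handed in when it is done.

```bash
mkdir -p pics
python3 - <<'E'
from plant import r
import cv2
for n in ("top","scene"):
    im=r.snapshot(n); cv2.imwrite(f"pics/{n}0.png",im[:,:,::-1])
    c=r.camera_info(n); print(n,c["mtx"].tolist(),c["R"].tolist(),c["t"].tolist())
for q in ["vial_18","vial_30","vial_42","vial_54","block_28","block_40","block_52","block_64","square_bottle_a"]:
    print(q,[(round(d["p"],2),[int(v) for v in d["bbox"]]) for d in r.search_frame("top",q)])
s=r.get_state(); print(s["tool_pos"],s["eef_rot"],s["clock"],s["opening"],r.grip_point_offset)
E
```

```text
top [[378.63556436504626, 0.0, 257.53617550842506], [0.0, 378.63556436504626, 196.16638597100516], [0.0, 0.0, 1.0]] [[0.018070143936922498, -0.9998210595325642, -0.005596321405999839], [-0.9872882857084124, -0.016959076148043126, -0.15803237212403232], [0.1579091852966212, 0.008380850278177414, -0.9874180728281063]] [-0.026009742759163533, 0.5942015129913122, 0.9104323620791516]
scene [[452.83464085374476, 0.0, 254.3053330813917], [0.0, 452.83464085374476, 188.53526026613332], [0.0, 0.0, 1.0]] [[-0.060384947242509784, 0.9980849535437659, -0.013419525180068588], [0.5728449147301161, 0.023641562275493577, -0.8193227570384095], [-0.8174364573557786, -0.05716206821584703, -0.5731754845969265]] [0.06993871776208922, -0.31604861873010576, 1.623452812094745]
vial_18 [(0.84, [246, 230, 263, 252]), (0.7, [332, 176, 351, 197]), (0.65, [143, 174, 165, 194]), (0.55, [373, 209, 390, 218]), (0.43, [395, 211, 409, 220])]
vial_30 [(0.84, [246, 230, 263, 252]), (0.7, [332, 176, 351, 197]), (0.65, [143, 174, 165, 194]), (0.55, [373, 209, 390, 218]), (0.43, [395, 211, 409, 220])]
vial_42 [(0.84, [246, 
[... 432 characters left out ...]
75, 151, 310, 184])]
block_40 [(0.79, [175, 223, 216, 264]), (0.77, [257, 88, 286, 126]), (0.73, [207, 150, 248, 192]), (0.71, [341, 258, 380, 298]), (0.62, [275, 151, 310, 184])]
block_52 [(0.79, [175, 223, 216, 264]), (0.77, [257, 88, 286, 126]), (0.73, [207, 150, 248, 192]), (0.71, [341, 258, 380, 298]), (0.62, [275, 151, 310, 184])]
block_64 [(0.79, [175, 223, 216, 264]), (0.77, [257, 88, 286, 126]), (0.73, [207, 150, 248, 192]), (0.71, [341, 258, 380, 298]), (0.62, [275, 151, 310, 184])]
square_bottle_a [(0.91, [83, 201, 109, 223]), (0.6, [113, 257, 140, 278])]
[0.26553663 0.56581757 0.23873845] [2.17637961e-01 9.76029567e-01 4.45084564e-05 1.75500934e-05] 0.55 1.0017574415339758 0.0187
```

View pics/top0.png

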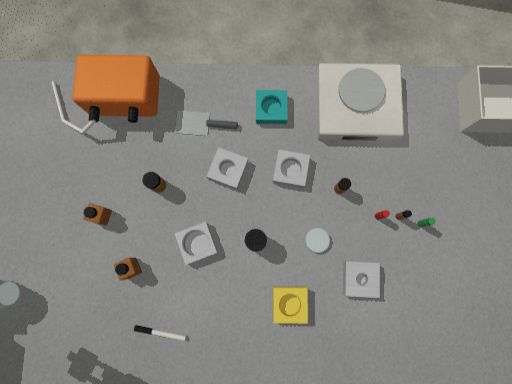

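View pics/scene0.png

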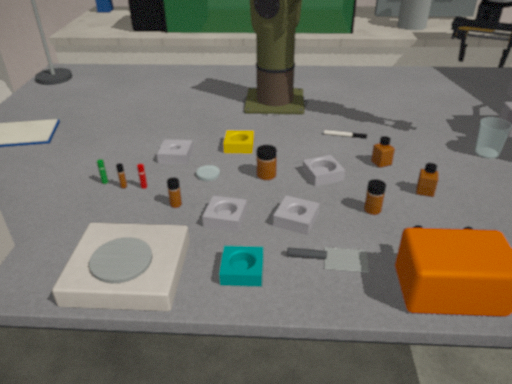

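```bash
cat > h.py <<'E'
import numpy as np, cv2
from plant import r
def proj(c,P):
    X=np.asarray(P)@c["R"].T+c["t"]; u=X@c["mtx"].T; return u[:,:2]/u[:,2:]
def ray(c,uv,z):
    d=c["R"].T@np.linalg.solve(c["mtx"],[uv[0],uv[1],1.]); o=-c["R"].T@c["t"]
    return o+d*(z-o[2])/d[2]
def cyl(x,y,R,z0,z1):
    a=np.linspace(0,2*np.pi,40)[:-1]
    return np.array([[x+R*np.cos(t),y+R*np.sin(t),z] for z in (z0,z1) for t in a])
def box(x,y,w,yaw,z0,z1):
    a=yaw+np.pi/4+np.arange(4)*np.pi/2; R=w/2**.5
    return np.array([[x+R*np.cos(t),y+R*np.sin(t),z] for z in (z0,z1) for t in a])
def hullmask(c,P,k=8):
    m=np.zeros((384*k,512*k),np.uint8)
    cv2.fillConvexPoly(m,cv2.convexHull(((proj(c,P)+.5)*k).astype(np.int32)),1); return m
def cen(c,P):
    h=cv2.convexHull(proj(c,P).astype(np.float32)); M=cv2.moments(h); return np.array([M["m10"],M["m01"]])/M["m00"], M["m00"]
E
python3 - <<'E'
from h import *
from scipy.optimize import least_squares
C={n:r.camera_info(n) for n in("top","scene")}
M={}
im={}
for n in C:
    im[n]=r.snapshot(n)
    for q in("vial_18","block_28","square_bottle_a"):
        M[n,q]=[(d["p"],np.argwhere(d["region"])[:,::-1].mean(0),int(d["region"].sum())) for d in r.masks_of(n,q)]
for q,h in(("vial_18",.037),("block_28",.018),("square_bottle_a",.038)):
  for n in C:
    for p,c,a in M[n,q]: print(q,n,round(p,2),c.round(1),a,ray(C[n],c,h)[:2].round(4))
t=cv2.resize(im["top"][60:310,70:450],None,fx=2.1,fy=2.1,interpolation=cv2.INTER_CUBIC)
cv2.imwrite("pics/c1.png",t[:,:,::-1])
print([(-C[n]["R"].T@C[n]["t"]).round(2) for n in C])
E
```

```text
vial_18 top 0.93 [255.3 239.8] 375 [ 0.4851 -0.0117]
vial_18 top 0.58 [342.3 185.6] 155 [ 0.6273 -0.2322]
vial_18 top 0.58 [153.8 182.2] 351 [0.6281 0.2523]
vial_18 top 0.42 [426.1 222.2] 109 [ 0.5369 -0.4417]
vial_18 scene 0.97 [266.7 161.7] 654 [ 0.4797 -0.0073]
vial_18 scene 0.91 [174.2 192.4] 354 [ 0.6304 -0.2264]
vial_18 scene 0.79 [374.7 196.3] 623 [0.6263 0.255 ]
vial_18 scene 0.71 [121.1 174.2] 161 [ 0.5559 -0.3807]
vial_18 scene 0.71 [142.1 176. ] 185 [ 0.5621 -0.3238]
vial_18 scene 0.56 [102.6 172.1] 116 [ 0.5478 -0.4321]
block_28 top 0.96 [361.2 279.2] 1223 [ 0.3922 -0.2798]
block_28 top 0.88 [290.9 168.9] 1087 [ 0.6735 -0.102 ]
block_28 top 0.88 [290.5 304.9] 1269 [ 0.3263 -0.1022]
block_28 top 0.86 [227.4 168.4] 1066 [0.6721 0.0655]
block_28 top 0.56 [196.  243.1] 1156 [0.4749 0.1399]
block_28 top 0.56 [271.1 106.4] 1048 [ 0.8462 -0.0476]
block_28 top 0.23 [342.2 185.6] 151 [ 0.631  -0.2362]
block_28 scene 0.97 [225.  213.3] 1243 [ 0.6826 -0.0972]
block_28 scene 0.96 [296.2 214.6] 1239 [0.6806 0.0688]
block_28 scene 0.91 [175.1 151.4] 740 [ 0.4025 -0.2732]
block_28 scene 0.86 [238.6 141.8] 655 [ 0.34   -0.0957]
block_28 scene 0.65 [241.9 266.4] 1723 [ 0.8544 -0.0433]
block_28 scene 0.56 [323.2 170. ] 961 [0.4852 0.1436]
square_bottle_a top 0.82 [ 96.7 214.3] 413 [0.5423 0.3922]
square_bottle_a top 0.74 [127.  268.6] 421 [0.4083 0.3052]
square_bottle_a top 0.66 [342.2 185.8] 177 [ 0.6265 -0.2318]
square_bottle_a top 0.63 [153.5 182.2] 348 [0.6278 0.2528]
square_bottle_a scene 0.93 [427.8 180.3] 583 [0.5541 0.3963]
square_bottle_a scene 0.74 [383.1 152.5] 578 [0.4211 0.3092]
square_bottle_a scene 0.54 [224.6 213.4] 1214 [ 0.7083 -0.0942]
[array([ 0.44, -0.02,  0.99]), array([1.51, 0.03, 0.67])]
```

View pics/c1.png

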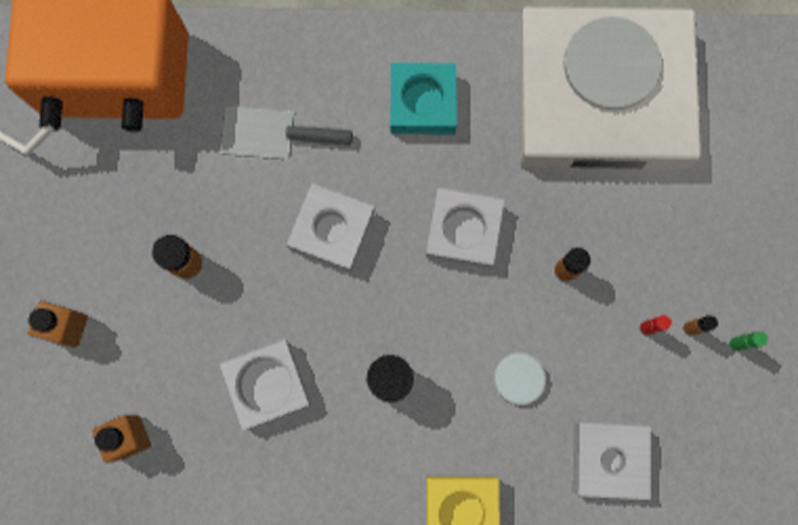

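```bash
A='{"dx":0.12,"dy":-0.104}'
python3 -m jog '[{"dx":0.12,"dy":-0.104},{"dx":0.12,"dy":-0.104},{"dx":0.12,"dy":-0.104},{"dx":0.12,"dy":-0.104},{"dx":0.12,"dy":-0.104}]' 20
python3 -m jog '[{"dx":0.12,"dy":-0.104},{"dx":0.12,"dy":-0.104},{"dx":0.12,"dy":-0.104},{"dx":0.12,"dy":-0.104},{"dx":0.12,"dy":-0.104}]'
python3 -m jog '[{"dx":0.12,"dy":-0.104},{"dx":0.12,"dy":-0.104},{},{}]'
cat >> h.py <<'E'
from scipy.optimize import least_squares
SZ={"v18":(.009,.07),"v30":(.015,.074),"v42":(.021,.078),"v54":(.027,.082)}
EST={"v18":(.556,-.381),"v30":(.629,-.229),"v42":(.627,.254),"v54":(.482,-.009),
 "b28":(.397,-.277),"b40":(.676,.067),"b52":(.678,-.10),"b64":(.48,.142)}
def geom(n,x,y):
    return cyl(x,y,SZ[n][0],0,SZ[n][1]) if n[0]=="v" else cyl(x,y,.0475,0,.032)
def refine(names,cams=("wrist","top","scene")):
    for cam in cams:
        c=r.camera_info(cam); r.snapshot(cam); m={}
        for n in names:
            q="vial_18" if n[0]=="v" else "block_28"
            if q not in m: m[q]=r.masks_of(cam,q)
            e=np.array(EST[n]); pc,pa=cen(c,geom(n,*e)); L=[]
            for d in m[q]:
                g=d["region"]; b=d["bbox"]
                if min(b[0],b[1])<2 or b[2]>509 or b[3]>381: continue
                ce=np.argwhere(g)[:,::-1].mean(0)
                s=least_squares(lambda p:cen(c,geom(n,*p))[0]-ce,e,diff_step=1e-4)
                if np.linalg.norm(s.x-e)<.03: L.append((s.x.round(4).tolist(),round(d["p"],2),int(g.sum()),int(pa)))
            print(cam,n,L)
E
python3 - <<'E'
from h import *
print(r.get_state()["tool_pos"],r.get_state()["q"])
refine(["v42","b40","b64","b52"]); 
refine(["v54","v30","v18","b28"],("top","scene"))
cv2.imwrite("pics/w1.png",r.snapshot("wrist")[:,:,::-1])
E
```

```text
[0.26552179 0.56582672 0.23876352] [-1.09824535  0.68907737 -0.19455092  1.56527038  0.15730222  0.90253945
 -0.21510641]
wrist v42 []
wrist b40 []
wrist b64 []
wrist b52 []
top v42 [([0.6272, 0.2507], 0.77, 362, 376)]
top b40 [([0.6712, 0.0658], 0.6, 1152, 1092)]
top b64 [([0.4756, 0.1394], 0.87, 1154, 1162)]
top b52 [([0.6732, -0.1008], 0.68, 1134, 1095)]
scene v42 [([0.6302, 0.2533], 0.78, 649, 640)]
scene b40 [([0.6763, 0.0694], 0.88, 1319, 1244)]
scene b64 [([0.4807, 0.1443], 0.76, 944, 894)]
scene b52 [([0.6788, -0.098], 0.71, 1245, 1220)]
top v54 [([0.4825, -0.0116], 0.6, 380, 407)]
top v30 []
top v18 [([0.5547, -0.3839], 0.66, 62, 116)]
top b28 [([0.3923, -0.2789], 0.75, 1288, 1266)]
scene v54 [([0.4875, -0.008], 0.81, 678, 701)]
scene v30 [([0.6283, -0.2273], 0.77, 335, 382)]
scene v18 [([0.5584, -0.3795], 0.53, 176, 188)]
scene b28 [([0.3994, -0.275], 0.92, 774, 751)]invalid input
invalid input
invalid input
```

View pics/w1.png

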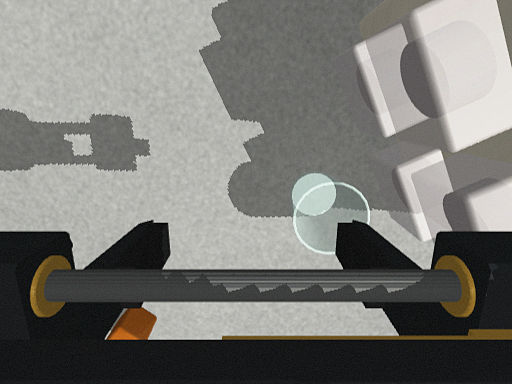

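```bash
python3 -m jog '[{"wx":0,"wy":0,"wz":0,"dx":0.12,"dy":-0.104,"dz":0,"hand":0},{"wx":0,"wy":0,"wz":0,"dx":0.12,"dy":-0.104,"dz":0,"hand":0},{"wx":0,"wy":0,"wz":0,"dx":0.12,"dy":-0.104,"dz":0,"hand":0},{"wx":0,"wy":0,"wz":0,"dx":0.12,"dy":-0.104,"dz":0,"hand":0},{"wx":0,"wy":0,"wz":0,"dx":0.12,"dy":-0.104,"dz":0,"hand":0}]' 20
python3 -m jog '[{"wx":0,"wy":0,"wz":0,"dx":0.12,"dy":-0.104,"dz":0,"hand":0},{"wx":0,"wy":0,"wz":0,"dx":0.12,"dy":-0.104,"dz":0,"hand":0},{"wx":0,"wy":0,"wz":0,"dx":0.12,"dy":-0.104,"dz":0,"hand":0},{"wx":0,"wy":0,"wz":0,"dx":0.12,"dy":-0.104,"dz":0,"hand":0},{"wx":0,"wy":0,"wz":0,"dx":0,"dy":0,"dz":0,"hand":0}]'
python3 - <<'E'
from h import *
s=r.get_state();print(s["tool_pos"],s["q"])
refine(["v42","b40","b64"],("wrist",)); 
cv2.imwrite("pics/w2.png",r.snapshot("wrist")[:,:,::-1])
E
```

```text
clock: 2.17
tool_pos: [0.4168, 0.4345, 0.2389]
eef_rot: [0.217, 0.976, 0.0, 0.0]
contact_force: [0.8, 0.4, -0.3]
opening: 1.001
finger_force: 0.0
clock: 2.58
tool_pos: [0.5439, 0.322, 0.2385]
eef_rot: [0.224, 0.974, -0.002, 0.004]
contact_force: [1.5, -0.8, -0.2]
opening: 1.002
finger_force: 0.0
[0.54386851 0.32195952 0.23845871] [-0.49088392  0.69989982 -0.22147487  1.5440392   0.19022547  0.91781621
  0.34017767]
wrist v42 [([0.6229, 0.2539], 0.72, 1500, 1795)]
wrist b40 [([0.6871, 0.0738], 0.76, 1841, 4032)]
wrist b64 [([0.4743, 0.1421], 0.64, 5682, 5447)]
```

View pics/w2.png

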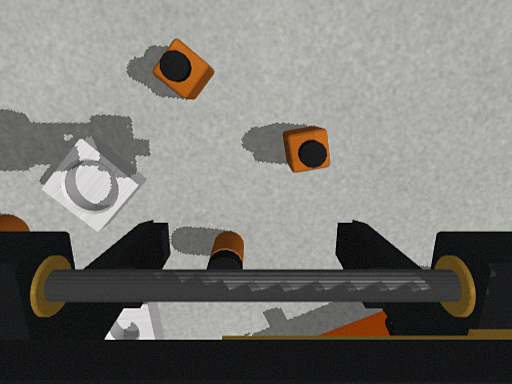

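```bash
python3 -m jog '[{"wx":0,"wy":0,"wz":0,"dx":0.084,"dy":-0.07,"dz":0,"hand":0},{"wx":0,"wy":0,"wz":0,"dx":0.084,"dy":-0.07,"dz":0,"hand":0},{"wx":0,"wy":0,"wz":0,"dx":0.084,"dy":-0.07,"dz":0,"hand":0},{"wx":0,"wy":0,"wz":0,"dx":0.084,"dy":-0.07,"dz":-0.1,"hand":0},{"wx":0,"wy":0,"wz":0,"dx":0,"dy":0,"dz":-0.12,"hand":0}]'
python3 -m jog '[{"wx":0,"wy":0,"wz":0,"dx":0,"dy":0,"dz":-0.12,"hand":0},{"wx":0,"wy":0,"wz":0,"dx":0,"dy":0,"dz":-0.06,"hand":0},{"wx":0,"wy":0,"wz":0,"dx":0,"dy":0,"dz":0,"hand":0},{"wx":0,"wy":0,"wz":0,"dx":0,"dy":0,"dz":0,"hand":0}]'
python3 - <<'E'
from h import *
s=r.get_state();print(s["tool_pos"],s["eef_rot"])
refine(["v42"]);
E
```

```text
clock: 3.2
tool_pos: [0.6253, 0.2586, 0.1856]
eef_rot: [0.22, 0.975, 0.001, 0.005]
contact_force: [1.2, -1.0, -1.0]
opening: 0.997
finger_force: 0.0
clock: 3.53
tool_pos: [0.6181, 0.2638, 0.1384]
eef_rot: [0.216, 0.976, 0.0, -0.001]
contact_force: [-0.5, 0.5, 0.4]
opening: 0.998
finger_force: 0.0
[0.61806683 0.26382204 0.13843478] [ 2.16176363e-01  9.76353863e-01  8.71060900e-05 -9.52445330e-04]
wrist v42 [([0.627, 0.252], 0.78, 3175, 3383)]
top v42 [([0.636, 0.2745], 0.58, 25, 376)]
scene v42 [([0.6312, 0.2536], 0.71, 599, 640)]
```

```bash
python3 -m jog '[{"wx":0,"wy":0,"wz":0,"dx":0.038,"dy":-0.048,"dz":0,"hand":0},{"wx":0,"wy":0,"wz":0,"dx":0,"dy":0,"dz":-0.1,"hand":0},{"wx":0,"wy":0,"wz":0,"dx":0,"dy":0,"dz":-0.1,"hand":0},{"wx":0,"wy":0,"wz":0,"dx":0,"dy":0,"dz":-0.1,"hand":0},{"wx":0,"wy":0,"wz":0,"dx":0,"dy":0,"dz":-0.1,"hand":0}]'
python3 -m jog '[{"wx":0,"wy":0,"wz":0,"dx":0,"dy":0,"dz":0,"hand":0},{"wx":0,"wy":0,"wz":0,"dx":0,"dy":0,"dz":0,"hand":0}]'
```

```text
clock: 4.25
tool_pos: [0.6305, 0.2483, 0.0383]
eef_rot: [0.218, 0.976, 0.0, 0.001]
contact_force: [0.8, 0.4, 0.5]
opening: 0.998
finger_force: 0.0
clock: 4.42
tool_pos: [0.629, 0.2484, 0.038]
eef_rot: [0.218, 0.976, -0.001, -0.001]
contact_force: [-0.4, 0.1, -0.5]
opening: 1.0
finger_force: 0.0
```

```bash
python3 -m jog '[{"wx":0,"wy":0,"wz":0,"dx":-0.006,"dy":0.014,"dz":0,"hand":0},{"wx":0,"wy":0,"wz":0,"dx":0,"dy":0,"dz":0,"hand":1},{"wx":0,"wy":0,"wz":0,"dx":0,"dy":0,"dz":0,"hand":1},{"wx":0,"wy":0,"wz":0,"dx":0,"dy":0,"dz":0,"hand":1},{"wx":0,"wy":0,"wz":0,"dx":0,"dy":0,"dz":0,"hand":1}]' 20
python3 -m jog '[{"wx":0,"wy":0,"wz":0,"dx":0,"dy":0,"dz":0,"hand":1},{"wx":0,"wy":0,"wz":0,"dx":0,"dy":0,"dz":0,"hand":1},{"wx":0,"wy":0,"wz":0,"dx":0,"dy":0,"dz":0,"hand":1},{"wx":0,"wy":0,"wz":0,"dx":0,"dy":0,"dz":0,"hand":1}]'
```

```text
clock: 4.83
tool_pos: [0.628, 0.2535, 0.0397]
eef_rot: [0.218, 0.976, 0.0, 0.001]
contact_force: [0.9, -0.1, 0.2]
opening: 0.716
finger_force: 0.0
clock: 5.17
tool_pos: [0.6275, 0.2532, 0.0388]
eef_rot: [0.218, 0.976, -0.0, -0.0]
contact_force: [-0.9, -0.4, 0.9]
opening: 0.47
finger_force: 20.1
```

```bash
python3 -m jog '[{"wx":0,"wy":0,"wz":0,"dx":0,"dy":0,"dz":0.1,"hand":1},{"wx":0,"wy":0,"wz":0,"dx":0,"dy":0,"dz":0.15,"hand":1},{"wx":0,"wy":0,"wz":0,"dx":0,"dy":-0.05,"dz":0.12,"hand":1},{"wx":0,"wy":0,"wz":0,"dx":0.02,"dy":-0.1,"dz":0,"hand":1},{"wx":0,"wy":0,"wz":0,"dx":0.02,"dy":-0.14,"dz":0,"hand":1}]'
python3 -m jog '[{"wx":0,"wy":0,"wz":0,"dx":0.03,"dy":-0.15,"dz":0,"hand":1},{"wx":0,"wy":0,"wz":0,"dx":0.03,"dy":-0.15,"dz":0,"hand":1},{"wx":0,"wy":0,"wz":0,"dx":0.03,"dy":-0.15,"dz":0,"hand":1},{"wx":0,"wy":0,"wz":0,"dx":0.03,"dy":-0.15,"dz":0,"hand":1},{"wx":0,"wy":0,"wz":0,"dx":0.03,"dy":-0.15,"dz":0,"hand":1}]'
python3 -m jog '[{"wx":0,"wy":0,"wz":0,"dx":0,"dy":-0.15,"dz":0,"hand":1},{"wx":0,"wy":0,"wz":0,"dx":0,"dy":-0.1,"dz":0,"hand":1},{"wx":0,"wy":0,"wz":0,"dx":0,"dy":-0.05,"dz":0,"hand":1},{"wx":0,"wy":0,"wz":0,"dx":0,"dy":0,"dz":0,"hand":1},{"wx":0,"wy":0,"wz":0,"dx":0,"dy":0,"dz":0,"hand":1}]'
python3 - <<'E'
from h import *
s=r.get_state();print(s["tool_pos"],s["eef_rot"])
EST["v42"]=s["tool_pos"][:2]
for n in("v30","v54","b28","v18"):refine([n],("wrist",))
cv2.imwrite("pics/w3.png",r.snapshot("wrist")[:,:,::-1])
E
```

```text
clock: 5.58
tool_pos: [0.6383, 0.1855, 0.1339]
eef_rot: [0.215, 0.977, 0.003, 0.002]
contact_force: [0.1, -0.0, -1.8]
opening: 0.468
finger_force: 20.1
clock: 6.0
tool_pos: [0.6748, -0.0087, 0.131]
eef_rot: [0.218, 0.976, -0.0, -0.0]
contact_force: [-0.7, 0.4, -1.4]
opening: 0.472
finger_force: 20.1
clock: 6.42
tool_pos: [0.6749, -0.0802, 0.1311]
eef_rot: [0.218, 0.976, 0.001, -0.0]
contact_force: [0.4, 0.3, -0.7]
opening: 0.466
finger_force: 20.1
[ 0.67490184 -0.0801898   0.13105019] [ 2.17567838e-01  9.76044691e-01  9.40277479e-04 -3.37326253e-04]
wrist v30 [([0.6259, -0.2285], 0.65, 2911, 3251)]
wrist v54 []
wrist b28 []
wrist v18 []
```

View pics/w3.png

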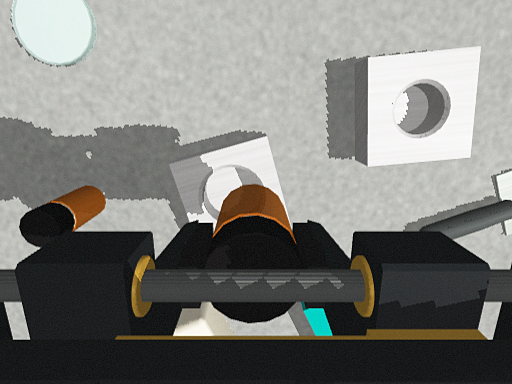

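```bash
python3 -m jog '[{"wx":0,"wy":0,"wz":0,"dx":0,"dy":-0.04,"dz":0,"hand":1},{"wx":0,"wy":0,"wz":0,"dx":0,"dy":-0.036,"dz":0,"hand":1},{"wx":0,"wy":0,"wz":0,"dx":0,"dy":0,"dz":-0.02,"hand":1},{"wx":0,"wy":0,"wz":0,"dx":0,"dy":0,"dz":0,"hand":1},{"wx":0,"wy":0,"wz":0,"dx":0,"dy":0,"dz":0,"hand":1}]'
python3 - <<'E'
from h import *
s=r.get_state();print(s["tool_pos"],s["eef_rot"])
refine(["b40","v30","b52"],("wrist",))
c=r.camera_info("wrist"); z=s["tool_pos"][2]-.0388
im=r.snapshot("wrist").copy()
e=s["tool_pos"]
for P,col in((cyl(e[0],e[1],.021,z,z+.078),(255,0,0)),(cyl(.675,-.0995,.029,.032,.032),(0,255,0)),(cyl(.673,.0675,.023,.032,.032),(0,255,0))):
    cv2.polylines(im,[cv2.convexHull(proj(c,P).astype(np.int32))],True,col,1)
cv2.imwrite("pics/w4.png",im[:,:,::-1])
E
```

```text
clock: 7.28
tool_pos: [0.6745, -0.101, 0.1256]
eef_rot: [0.218, 0.976, 0.0, -0.001]
contact_force: [0.3, -0.0, -1.5]
opening: 0.47
finger_force: 20.1
[ 0.67452354 -0.10098557  0.12563102] [ 2.17997017e-01  9.75949247e-01  9.08311338e-05 -6.00000729e-04]
wrist b40 []
wrist v30 [([0.6257, -0.2277], 0.73, 3068, 3242)]
wrist b52 [([0.6623, -0.0938], 0.81, 7002, 10152)]
```

View pics/w4.png

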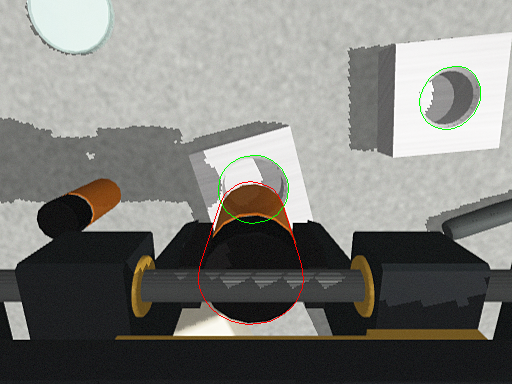

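```bash
python3 -m jog '[{"wx":0,"wy":0,"wz":0,"dx":0,"dy":0.004,"dz":-0.07,"hand":1},{"wx":0,"wy":0,"wz":0,"dx":0,"dy":0,"dz":-0.08,"hand":1},{"wx":0,"wy":0,"wz":0,"dx":0,"dy":0,"dz":-0.07,"hand":1},{"wx":0,"wy":0,"wz":0,"dx":0,"dy":0,"dz":-0.03,"hand":1},{"wx":0,"wy":0,"wz":0,"dx":0,"dy":0,"dz":-0.02,"hand":1}]'
python3 -m jog '[{"wx":0,"wy":0,"wz":0,"dx":0,"dy":0,"dz":-0.02,"hand":1},{"wx":0,"wy":0,"wz":0,"dx":0,"dy":0,"dz":-0.01,"hand":1},{"wx":0,"wy":0,"wz":0,"dx":0,"dy":0,"dz":0,"hand":1},{"wx":0,"wy":0,"wz":0,"dx":0,"dy":0,"dz":0,"hand":1}]'
```

```text
clock: 7.9
tool_pos: [0.6744, -0.0993, 0.0576]
eef_rot: [0.217, 0.976, -0.0, -0.001]
contact_force: [-0.5, -1.2, -1.1]
opening: 0.471
finger_force: 20.1
clock: 8.23
tool_pos: [0.6755, -0.0997, 0.0519]
eef_rot: [0.218, 0.976, 0.0, 0.001]
contact_force: [-0.2, -0.9, -1.5]
opening: 0.47
finger_force: 20.1
```

```bash
python3 -m jog '[{"wx":0,"wy":0,"wz":0,"dx":0,"dy":0,"dz":-0.02,"hand":1},{"wx":0,"wy":0,"wz":0,"dx":0,"dy":0,"dz":-0.006,"hand":1},{"wx":0,"wy":0,"wz":0,"dx":0,"dy":0,"dz":0,"hand":1},{"wx":0,"wy":0,"wz":0,"dx":0,"dy":0,"dz":0,"hand":0},{"wx":0,"wy":0,"wz":0,"dx":0,"dy":0,"dz":0,"hand":0}]'
python3 -m jog '[{"wx":0,"wy":0,"wz":0,"dx":0,"dy":0,"dz":0,"hand":0},{"wx":0,"wy":0,"wz":0,"dx":0,"dy":0,"dz":0,"hand":0},{"wx":0,"wy":0,"wz":0,"dx":0,"dy":0,"dz":0,"hand":0},{"wx":0,"wy":0,"wz":0,"dx":0,"dy":0,"dz":0.1,"hand":0},{"wx":0,"wy":0,"wz":0,"dx":0,"dy":0,"dz":0.15,"hand":0}]'
python3 -m jog '[{"wx":0,"wy":0,"wz":0,"dx":0,"dy":0,"dz":0.15,"hand":0},{"wx":0,"wy":0,"wz":0,"dx":-0.05,"dy":-0.13,"dz":0,"hand":0},{"wx":0,"wy":0,"wz":0,"dx":-0.05,"dy":-0.13,"dz":0,"hand":0},{"wx":0,"wy":0,"wz":0,"dx":-0.05,"dy":-0.13,"dz":0,"hand":0},{"wx":0,"wy":0,"wz":0,"dx":-0.05,"dy":-0.1,"dz":0,"hand":0}]'
python3 -m jog '[{"wx":0,"wy":0,"wz":0,"dx":0,"dy":0,"dz":0,"hand":0},{"wx":0,"wy":0,"wz":0,"dx":0,"dy":0,"dz":0,"hand":0}]'
python3 - <<'E'
from h import *
s=r.get_state();print(s["tool_pos"])
refine(["v30","b28","v18"],("wrist","scene","top"))
EST["v42"]=(.675,-.1)
refine(["v42"],("wrist","scene","top"))
E
```

```text
clock: 8.65
tool_pos: [0.6752, -0.0997, 0.0449]
eef_rot: [0.218, 0.976, 0.0, 0.0]
contact_force: [0.3, 0.5, -0.6]
opening: 0.598
finger_force: 0.0
clock: 9.07
tool_pos: [0.6718, -0.0995, 0.104]
eef_rot: [0.217, 0.976, -0.001, -0.004]
contact_force: [0.2, 0.0, -0.0]
opening: 0.971
finger_force: 0.0
clock: 9.48
tool_pos: [0.624, -0.2257, 0.1452]
eef_rot: [0.219, 0.976, -0.001, 0.0]
contact_force: [0.1, -0.4, -0.3]
opening: 0.999
finger_force: 0.0
clock: 9.65
tool_pos: [0.6238, -0.2252, 0.1448]
eef_rot: [0.22, 0.976, -0.001, -0.0]
contact_force: [0.7, 1.0, 0.1]
opening: 0.999
finger_force: 0.0
[ 0.62381457 -0.22516741  0.14475228]
wrist v30 [([0.6264, -0.2295], 0.94, 1707, 1775)]
wrist b28 []
wrist v18 [([0.5552, -0.384], 0.75, 1375, 1492)]
scene v30 [([0.6291, -0.2264], 0.55, 363, 382)]
scene b28 []
scene v18 [([0.5572, -0.38], 0.71, 171, 188)]
top v30 [([0.6259, -0.2313], 0.58, 156, 202)]
top b28 [([0.3922, -0.2792], 0.96, 1261, 1266)]
top v18 [([0.5523, -0.3759], 0.53, 42, 116)]
wrist v42 [([0.6788, -0.0975], 0.78, 4451, 4559)]
scene v42 [([0.6589, -0.1015], 0.81, 491, 636)]
top v42 [([0.6759, -0.1017], 0.89, 295, 325)]
```

```bash
python3 -m jog '[{"wx":0,"wy":0,"wz":0,"dx":0.012,"dy":-0.016,"dz":0,"hand":0},{"wx":0,"wy":0,"wz":0,"dx":0,"dy":0,"dz":-0.13,"hand":0},{"wx":0,"wy":0,"wz":0,"dx":0,"dy":0,"dz":-0.13,"hand":0},{"wx":0,"wy":0,"wz":0,"dx":0,"dy":0,"dz":-0.13,"hand":0},{"wx":0,"wy":0,"wz":0,"dx":0,"dy":0,"dz":-0.04,"hand":0}]'
python3 -m jog '[{"wx":0,"wy":0,"wz":0,"dx":0,"dy":0,"dz":0,"hand":0.3},{"wx":0,"wy":0,"wz":0,"dx":0,"dy":0,"dz":0,"hand":0.3}]'
```

```text
clock: 10.82
tool_pos: [0.625, -0.2258, 0.0326]
eef_rot: [0.218, 0.976, 0.0, -0.004]
contact_force: [-0.3, -0.1, 0.2]
opening: 0.999
finger_force: 0.0
clock: 10.98
tool_pos: [0.6286, -0.2264, 0.0377]
eef_rot: [0.218, 0.976, 0.0, 0.0]
contact_force: [0.5, -0.3, 0.8]
opening: 0.872
finger_force: 0.0
```

```bash
python3 -m jog '[{"wx":0,"wy":0,"wz":0,"dx":0,"dy":0,"dz":0,"hand":1},{"wx":0,"wy":0,"wz":0,"dx":0,"dy":0,"dz":0,"hand":1},{"wx":0,"wy":0,"wz":0,"dx":0,"dy":0,"dz":0,"hand":1},{"wx":0,"wy":0,"wz":0,"dx":0,"dy":0,"dz":0,"hand":1},{"wx":0,"wy":0,"wz":0,"dx":0,"dy":0,"dz":0,"hand":1}]' 20
python3 -m jog '[{"wx":0,"wy":0,"wz":0,"dx":0,"dy":0,"dz":0,"hand":1},{"wx":0,"wy":0,"wz":0,"dx":0,"dy":0,"dz":0,"hand":1},{"wx":0,"wy":0,"wz":0,"dx":0,"dy":0,"dz":0,"hand":1},{"wx":0,"wy":0,"wz":0,"dx":0,"dy":0,"dz":0,"hand":1},{"wx":0,"wy":0,"wz":0,"dx":0,"dy":0,"dz":0,"hand":1}]'
```

```text
clock: 11.4
tool_pos: [0.6284, -0.2264, 0.0381]
eef_rot: [0.218, 0.976, -0.0, 0.001]
contact_force: [-0.0, -0.1, 0.2]
opening: 0.499
finger_force: 0.0
clock: 11.82
tool_pos: [0.628, -0.2263, 0.0373]
eef_rot: [0.218, 0.976, -0.0, 0.0]
contact_force: [-0.3, 0.3, 0.9]
opening: 0.329
finger_force: 20.7
```

```bash
python3 -m jog '[{"wx":0,"wy":0,"wz":0,"dx":0,"dy":0,"dz":0.1,"hand":1},{"wx":0,"wy":0,"wz":0,"dx":0,"dy":0,"dz":0.15,"hand":1},{"wx":0,"wy":0,"wz":0,"dx":0,"dy":0,"dz":0.15,"hand":1},{"wx":0,"wy":0,"wz":0,"dx":0.01,"dy":0.06,"dz":0.04,"hand":1},{"wx":0,"wy":0,"wz":0,"dx":0.02,"dy":0.14,"dz":0,"hand":1}]'
python3 -m jog '[{"wx":0,"wy":0,"wz":0,"dx":0.03,"dy":0.15,"dz":0,"hand":1},{"wx":0,"wy":0,"wz":0,"dx":0.03,"dy":0.15,"dz":0,"hand":1},{"wx":0,"wy":0,"wz":0,"dx":0.03,"dy":0.15,"dz":0,"hand":1},{"wx":0,"wy":0,"wz":0,"dx":0.03,"dy":0.15,"dz":0,"hand":1},{"wx":0,"wy":0,"wz":0,"dx":0.03,"dy":0.15,"dz":0,"hand":1}]'
python3 -m jog '[{"wx":0,"wy":0,"wz":0,"dx":0,"dy":0.13,"dz":0,"hand":1},{"wx":0,"wy":0,"wz":0,"dx":0,"dy":0.08,"dz":0,"hand":1},{"wx":0,"wy":0,"wz":0,"dx":0,"dy":0,"dz":-0.05,"hand":1},{"wx":0,"wy":0,"wz":0,"dx":0,"dy":0,"dz":0,"hand":1},{"wx":0,"wy":0,"wz":0,"dx":0,"dy":0,"dz":0,"hand":1}]'
cat > ov.py <<'E'
import sys
from h import *
n,b,off,out=sys.argv[1:5]; off=float(off)
br={"b28":.017,"b40":.023,"b52":.029,"b64":.035}[b]; B={"b28":(.395,-.277),"b40":(.673,.0675),"b64":(.477,.142)}[b]
s=r.get_state(); e=s["tool_pos"]; z=e[2]-off; print(e)
c=r.camera_info("wrist"); im=r.snapshot("wrist").copy()
for P,col in((cyl(e[0],e[1],SZ[n][0],z,z+SZ[n][1]),(255,0,0)),(cyl(*B,br,.032,.032),(0,255,0)),(cyl(e[0],e[1],.001,.032,.032),(255,0,255))):
    cv2.polylines(im,[cv2.convexHull(proj(c,P).astype(np.int32))],True,col,1)
cv2.imwrite(out,im[:,:,::-1])
E
python3 ov.py v30 b40 .0375 pics/w5.png
```

```text
clock: 12.23
tool_pos: [0.6369, -0.1835, 0.1509]
eef_rot: [0.222, 0.975, -0.003, 0.004]
contact_force: [-0.4, 0.2, -1.2]
opening: 0.332
finger_force: 20.7
clock: 12.65
tool_pos: [0.6726, 0.0138, 0.1467]
eef_rot: [0.217, 0.976, 0.0, -0.001]
contact_force: [-0.1, -0.6, -0.8]
opening: 0.335
finger_force: 20.7
clock: 13.07
tool_pos: [0.6719, 0.0621, 0.1333]
eef_rot: [0.218, 0.976, -0.001, -0.001]
contact_force: [0.8, -0.1, -1.4]
opening: 0.332
finger_force: 20.7
[0.67193447 0.06210248 0.13331229]
```

View pics/w5.png

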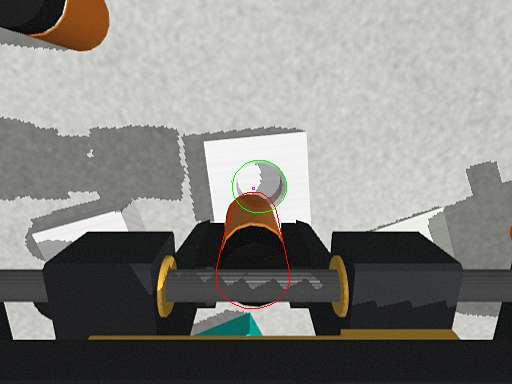

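```bash
python3 -m jog '[{"wx":0,"wy":0,"wz":0,"dx":0.004,"dy":0.021,"dz":-0.05,"hand":1},{"wx":0,"wy":0,"wz":0,"dx":0,"dy":0,"dz":-0.1,"hand":1},{"wx":0,"wy":0,"wz":0,"dx":0,"dy":0,"dz":-0.08,"hand":1},{"wx":0,"wy":0,"wz":0,"dx":0,"dy":0,"dz":-0.04,"hand":1},{"wx":0,"wy":0,"wz":0,"dx":0,"dy":0,"dz":-0.03,"hand":1}]'
python3 -m jog '[{"wx":0,"wy":0,"wz":0,"dx":0,"dy":0,"dz":-0.03,"hand":1},{"wx":0,"wy":0,"wz":0,"dx":0,"dy":0,"dz":0,"hand":1},{"wx":0,"wy":0,"wz":0,"dx":0,"dy":0,"dz":0,"hand":1},{"wx":0,"wy":0,"wz":0,"dx":0,"dy":0,"dz":0,"hand":1}]'
```

```text
clock: 13.53
tool_pos: [0.6732, 0.0679, 0.0579]
eef_rot: [0.218, 0.976, -0.001, -0.001]
contact_force: [0.2, 0.3, -0.5]
opening: 0.333
finger_force: 20.7
clock: 13.87
tool_pos: [0.6748, 0.0692, 0.0532]
eef_rot: [0.218, 0.976, 0.0, 0.001]
contact_force: [-0.4, -0.8, -0.6]
opening: 0.333
finger_force: 20.7
```

```bash
python3 -m jog '[{"wx":0,"wy":0,"wz":0,"dx":0,"dy":0,"dz":-0.02,"hand":1},{"wx":0,"wy":0,"wz":0,"dx":0,"dy":0,"dz":-0.014,"hand":1},{"wx":0,"wy":0,"wz":0,"dx":0,"dy":0,"dz":0,"hand":1},{"wx":0,"wy":0,"wz":0,"dx":0,"dy":0,"dz":0,"hand":0},{"wx":0,"wy":0,"wz":0,"dx":0,"dy":0,"dz":0,"hand":0}]'
python3 -m jog '[{"wx":0,"wy":0,"wz":0,"dx":0,"dy":0,"dz":0,"hand":0},{"wx":0,"wy":0,"wz":0,"dx":0,"dy":0,"dz":0,"hand":0},{"wx":0,"wy":0,"wz":0,"dx":0,"dy":0,"dz":0.12,"hand":0},{"wx":0,"wy":0,"wz":0,"dx":0,"dy":0,"dz":0.15,"hand":0},{"wx":0,"wy":0,"wz":0,"dx":0,"dy":0,"dz":0.15,"hand":0}]'
python3 -m jog '[{"wx":0,"wy":0,"wz":0,"dx":-0.1,"dy":-0.04,"dz":0,"hand":0},{"wx":0,"wy":0,"wz":0,"dx":-0.14,"dy":-0.06,"dz":0,"hand":0},{"wx":0,"wy":0,"wz":0,"dx":-0.14,"dy":-0.06,"dz":0,"hand":0},{"wx":0,"wy":0,"wz":0,"dx":-0.14,"dy":-0.06,"dz":0,"hand":0},{"wx":0,"wy":0,"wz":0,"dx":-0.14,"dy":-0.06,"dz":0,"hand":0}]'
python3 -m jog '[{"wx":0,"wy":0,"wz":0,"dx":-0.06,"dy":-0.03,"dz":0,"hand":0},{"wx":0,"wy":0,"wz":0,"dx":0,"dy":0,"dz":0,"hand":0},{"wx":0,"wy":0,"wz":0,"dx":0,"dy":0,"dz":0,"hand":0}]'
python3 - <<'E'
from h import *
s=r.get_state();print(s["tool_pos"])
EST["v30"]=(.672,.067)
refine(["v54","v30"])
E
```

```text
clock: 14.28
tool_pos: [0.6741, 0.0691, 0.0438]
eef_rot: [0.218, 0.976, 0.0, 0.0]
contact_force: [0.2, -0.3, 0.2]
opening: 0.463
finger_force: 0.0
clock: 14.7
tool_pos: [0.6731, 0.069, 0.1491]
eef_rot: [0.218, 0.976, -0.0, -0.001]
contact_force: [-0.1, 0.3, 0.7]
opening: 0.839
finger_force: 0.0
clock: 15.12
tool_pos: [0.5075, -0.0015, 0.1493]
eef_rot: [0.218, 0.976, 0.0, 0.0]
contact_force: [0.3, -0.2, -0.0]
opening: 1.003
finger_force: 0.0
clock: 15.37
tool_pos: [0.4942, -0.0087, 0.1492]
eef_rot: [0.218, 0.976, 0.0, 0.0]
contact_force: [0.5, 0.3, 1.0]
opening: 0.996
finger_force: 0.0
[ 0.49424839 -0.00869858  0.149211  ]
wrist v54 [([0.4832, -0.0108], 0.9, 4592, 4674)]
wrist v30 [([0.6812, 0.0544], 0.67, 56, 2499)]
top v54 []
top v30 [([0.6741, 0.0664], 0.71, 161, 185)]
scene v54 [([0.4872, -0.0075], 0.91, 702, 701)]
scene v30 [([0.6551, 0.0691], 0.62, 282, 410)]
```

```bash
python3 -m jog '[{"wx":0,"wy":0,"wz":0,"dx":-0.042,"dy":-0.006,"dz":0,"hand":0},{"wx":0,"wy":0,"wz":0,"dx":0,"dy":0,"dz":-0.1,"hand":0},{"wx":0,"wy":0,"wz":0,"dx":0,"dy":0,"dz":-0.13,"hand":0},{"wx":0,"wy":0,"wz":0,"dx":0,"dy":0,"dz":-0.13,"hand":0},{"wx":0,"wy":0,"wz":0,"dx":0,"dy":0,"dz":-0.085,"hand":0}]'
python3 -m jog '[{"wx":0,"wy":0,"wz":0,"dx":0,"dy":0,"dz":0,"hand":0},{"wx":0,"wy":0,"wz":0,"dx":0,"dy":0,"dz":0,"hand":0}]'
```

```text
clock: 16.08
tool_pos: [0.4836, -0.0094, 0.0352]
eef_rot: [0.217, 0.976, 0.0, -0.0]
contact_force: [0.3, 0.2, 1.1]
opening: 1.0
finger_force: 0.0
clock: 16.25
tool_pos: [0.4832, -0.0096, 0.0368]
eef_rot: [0.217, 0.976, -0.0, -0.001]
contact_force: [-0.5, 0.2, 0.5]
opening: 1.0
finger_force: 0.0
```

```bash
python3 -m jog '[{"wx":0,"wy":0,"wz":0,"dx":0,"dy":0,"dz":0,"hand":1},{"wx":0,"wy":0,"wz":0,"dx":0,"dy":0,"dz":0,"hand":1},{"wx":0,"wy":0,"wz":0,"dx":0,"dy":0,"dz":0,"hand":1},{"wx":0,"wy":0,"wz":0,"dx":0,"dy":0,"dz":0,"hand":1},{"wx":0,"wy":0,"wz":0,"dx":0,"dy":0,"dz":0,"hand":1}]' 25
python3 -m jog '[{"wx":0,"wy":0,"wz":0,"dx":0,"dy":0,"dz":0,"hand":1},{"wx":0,"wy":0,"wz":0,"dx":0,"dy":0,"dz":0,"hand":1},{"wx":0,"wy":0,"wz":0,"dx":0,"dy":0,"dz":0.1,"hand":1},{"wx":0,"wy":0,"wz":0,"dx":0,"dy":0,"dz":0.13,"hand":1},{"wx":0,"wy":0,"wz":0,"dx":0,"dy":0,"dz":0.1,"hand":1}]'
python3 -m jog '[{"wx":0,"wy":0,"wz":0,"dx":0,"dy":0.08,"dz":0,"hand":1},{"wx":0,"wy":0,"wz":0,"dx":0,"dy":0.14,"dz":0,"hand":1},{"wx":0,"wy":0,"wz":0,"dx":-0.01,"dy":0.15,"dz":0,"hand":1},{"wx":0,"wy":0,"wz":0,"dx":-0.01,"dy":0.14,"dz":0,"hand":1},{"wx":0,"wy":0,"wz":0,"dx":0,"dy":0.1,"dz":0,"hand":1}]'
python3 -m jog '[{"wx":0,"wy":0,"wz":0,"dx":0,"dy":0,"dz":0,"hand":1},{"wx":0,"wy":0,"wz":0,"dx":0,"dy":0,"dz":0,"hand":1}]'
python3 ov.py v54 b64 .0368 pics/w6.png
```

```text
clock: 16.67
tool_pos: [0.484, -0.01, 0.0383]
eef_rot: [0.218, 0.976, 0.0, 0.001]
contact_force: [-0.1, 0.2, 0.0]
opening: 0.645
finger_force: 0.0
clock: 17.08
tool_pos: [0.4829, -0.0099, 0.121]
eef_rot: [0.217, 0.976, -0.0, -0.001]
contact_force: [0.4, -0.1, -2.8]
opening: 0.604
finger_force: 25.0
clock: 17.5
tool_pos: [0.4774, 0.1465, 0.1199]
eef_rot: [0.216, 0.976, 0.001, -0.001]
contact_force: [-0.7, 0.8, -3.2]
opening: 0.601
finger_force: 25.0
clock: 17.67
tool_pos: [0.4779, 0.1444, 0.1197]
eef_rot: [0.216, 0.976, 0.0, -0.0]
contact_force: [-1.0, -0.2, -3.2]
opening: 0.6
finger_force: 25.0
[0.47788701 0.14438764 0.11972022]
```

View pics/w6.png

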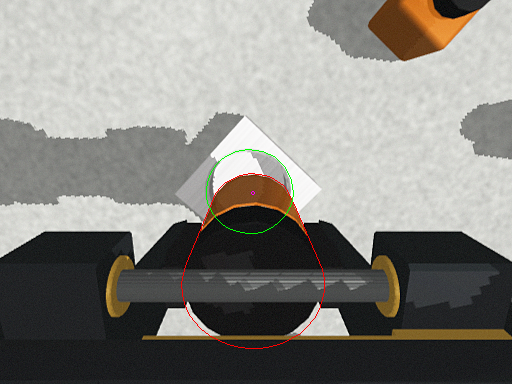

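```bash
python3 -m jog '[{"wx":0,"wy":0,"wz":0,"dx":-0.004,"dy":-0.009,"dz":-0.05,"hand":1},{"wx":0,"wy":0,"wz":0,"dx":0,"dy":0,"dz":-0.09,"hand":1},{"wx":0,"wy":0,"wz":0,"dx":0,"dy":0,"dz":-0.07,"hand":1},{"wx":0,"wy":0,"wz":0,"dx":0,"dy":0,"dz":-0.04,"hand":1},{"wx":0,"wy":0,"wz":0,"dx":0,"dy":0,"dz":-0.02,"hand":1}]'
python3 -m jog '[{"wx":0,"wy":0,"wz":0,"dx":0,"dy":0,"dz":0,"hand":1},{"wx":0,"wy":0,"wz":0,"dx":0,"dy":0,"dz":0,"hand":1}]'
```

```text
clock: 18.13
tool_pos: [0.4768, 0.1383, 0.0511]
eef_rot: [0.219, 0.976, -0.001, -0.001]
contact_force: [0.6, -0.3, -2.2]
opening: 0.599
finger_force: 25.0
clock: 18.3
tool_pos: [0.4778, 0.1397, 0.0528]
eef_rot: [0.218, 0.976, -0.0, 0.0]
contact_force: [0.2, -0.2, -2.7]
opening: 0.598
finger_force: 25.0
```

```bash
python3 -m jog '[{"wx":0,"wy":0,"wz":0,"dx":0,"dy":0.006,"dz":-0.02,"hand":1},{"wx":0,"wy":0,"wz":0,"dx":0,"dy":0,"dz":-0.017,"hand":1},{"wx":0,"wy":0,"wz":0,"dx":0,"dy":0,"dz":0,"hand":1},{"wx":0,"wy":0,"wz":0,"dx":0,"dy":0,"dz":0,"hand":0},{"wx":0,"wy":0,"wz":0,"dx":0,"dy":0,"dz":0,"hand":0}]'
python3 -m jog '[{"wx":0,"wy":0,"wz":0,"dx":0,"dy":0,"dz":0,"hand":0},{"wx":0,"wy":0,"wz":0,"dx":0,"dy":0,"dz":0,"hand":0},{"wx":0,"wy":0,"wz":0,"dx":0,"dy":0,"dz":0.12,"hand":0},{"wx":0,"wy":0,"wz":0,"dx":0,"dy":0,"dz":0.15,"hand":0},{"wx":0,"wy":0,"wz":0,"dx":0,"dy":0,"dz":0.15,"hand":0}]'
python3 -m jog '[{"wx":0,"wy":0,"wz":-0.06,"dx":0.02,"dy":-0.1,"dz":0,"hand":0},{"wx":0,"wy":0,"wz":-0.06,"dx":0.02,"dy":-0.14,"dz":0,"hand":0},{"wx":0,"wy":0,"wz":-0.06,"dx":0.02,"dy":-0.14,"dz":0,"hand":0},{"wx":0,"wy":0,"wz":-0.06,"dx":0.02,"dy":-0.14,"dz":0,"hand":0},{"wx":0,"wy":0,"wz":-0.06,"dx":0.02,"dy":-0.14,"dz":0,"hand":0}]'
python3 -m jog '[{"wx":0,"wy":0,"wz":-0.06,"dx":0.02,"dy":-0.14,"dz":0,"hand":0},{"wx":0,"wy":0,"wz":-0.06,"dx":0.02,"dy":-0.14,"dz":0,"hand":0},{"wx":0,"wy":0,"wz":-0.06,"dx":0.02,"dy":-0.14,"dz":0,"hand":0},{"wx":0,"wy":0,"wz":-0.06,"dx":0.02,"dy":-0.14,"dz":0,"hand":0},{"wx":0,"wy":0,"wz":0,"dx":0.02,"dy":-0.14,"dz":0,"hand":0}]'
python3 -m jog '[{"wx":0,"wy":0,"wz":0,"dx":0,"dy":0,"dz":0,"hand":0.5},{"wx":0,"wy":0,"wz":0,"dx":0,"dy":0,"dz":0,"hand":0.5}]'
python3 - <<'E'
from h import *
s=r.get_state();print(s["tool_pos"],s["q"])
EST["v54"]=(.477,.142)
refine(["v18","v54","b28"])
E
```

```text
clock: 18.72
tool_pos: [0.4777, 0.142, 0.0435]
eef_rot: [0.218, 0.976, 0.0, 0.0]
contact_force: [0.3, -0.1, -0.2]
opening: 0.733
finger_force: 0.0
clock: 19.13
tool_pos: [0.4766, 0.1415, 0.1488]
eef_rot: [0.217, 0.976, -0.001, -0.001]
contact_force: [1.2, 0.7, -0.3]
opening: 0.999
finger_force: 0.0
clock: 19.55
tool_pos: [0.5025, -0.0247, 0.1485]
eef_rot: [0.499, 0.867, 0.0, 0.0]
contact_force: [0.4, 0.9, 0.4]
opening: 1.004
finger_force: 0.0
clock: 19.97
tool_pos: [0.5274, -0.1997, 0.1483]
eef_rot: [0.69, 0.724, -0.0, -0.0]
contact_force: [0.3, -0.5, 0.2]
opening: 1.003
finger_force: 0.0
clock: 20.13
tool_pos: [0.5269, -0.201, 0.1481]
eef_rot: [0.69, 0.724, -0.0, 0.0]
contact_force: [0.1, 1.1, 0.3]
opening: 0.871
finger_force: 0.0
[ 0.52694548 -0.20098512  0.14811605] [ 0.28410078  0.73360474 -0.00372816  1.84256139  0.00705146  0.56508957
  0.32272644]
wrist v18 []
wrist v54 []
wrist b28 [([0.3901, -0.2532], 0.71, 3691, 8303)]
top v18 []
top v54 [([0.4778, 0.1418], 0.81, 507, 497)]
top b28 [([0.3903, -0.2645], 0.92, 867, 1266)]
scene v18 [([0.5576, -0.3798], 0.61, 173, 188)]
scene v54 [([0.4568, 0.1462], 0.85, 540, 714)]
scene b28 []
```

```bash
python3 -m jog '[{"wx":0,"wy":0,"wz":0,"dx":0.02,"dy":-0.12,"dz":0,"hand":0.4},{"wx":0,"wy":0,"wz":0,"dx":0.02,"dy":-0.15,"dz":0,"hand":0.4},{"wx":0,"wy":0,"wz":0,"dx":0.02,"dy":-0.15,"dz":0,"hand":0.4},{"wx":0,"wy":0,"wz":0,"dx":0.02,"dy":-0.15,"dz":0,"hand":0.4},{"wx":0,"wy":0,"wz":0,"dx":0.02,"dy":-0.14,"dz":0,"hand":0.4}]'
python3 -m jog '[{"wx":0,"wy":0,"wz":0,"dx":0,"dy":0,"dz":0,"hand":0.4},{"wx":0,"wy":0,"wz":0,"dx":0,"dy":0,"dz":0,"hand":0.4}]'
python3 - <<'E'
from h import *
s=r.get_state();print(s["tool_pos"])
refine(["v18","b28"],("wrist","top"))
c=r.camera_info("wrist");im=r.snapshot("wrist").copy()
cv2.polylines(im,[cv2.convexHull(proj(c,geom("v18",.5555,-.383)).astype(np.int32))],True,(0,255,0),1)
cv2.imwrite("pics/w7.png",im[:,:,::-1])
E
```

```text
clock: 21.0
tool_pos: [0.5523, -0.3777, 0.1484]
eef_rot: [0.689, 0.725, -0.0, 0.0]
contact_force: [0.5, 0.6, 0.3]
opening: 0.6
finger_force: 0.0
clock: 21.17
tool_pos: [0.5516, -0.3783, 0.1479]
eef_rot: [0.69, 0.724, -0.001, 0.0]
contact_force: [0.3, 0.1, -0.8]
opening: 0.598
finger_force: 0.0
[ 0.55159879 -0.37831577  0.14785095]
wrist v18 [([0.5552, -0.3827], 0.77, 724, 755)]
wrist b28 []
top v18 [([0.5541, -0.3847], 0.62, 103, 116)]
top b28 [([0.3922, -0.2786], 0.64, 1259, 1266)]
```

View pics/w7.png

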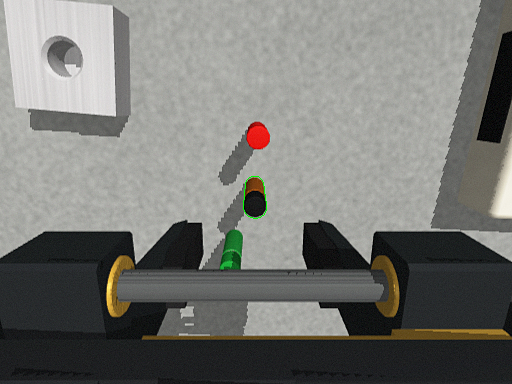

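```bash
python3 -m jog '[{"wx":0,"wy":0,"wz":0,"dx":0.014,"dy":-0.018,"dz":0,"hand":0.4},{"wx":0,"wy":0,"wz":0,"dx":0,"dy":0,"dz":-0.1,"hand":0.4},{"wx":0,"wy":0,"wz":0,"dx":0,"dy":0,"dz":-0.13,"hand":0.4},{"wx":0,"wy":0,"wz":0,"dx":0,"dy":0,"dz":-0.13,"hand":0.4},{"wx":0,"wy":0,"wz":0,"dx":0,"dy":0,"dz":-0.095,"hand":0.4}]'
python3 -m jog '[{"wx":0,"wy":0,"wz":0,"dx":0,"dy":0,"dz":0,"hand":0.5},{"wx":0,"wy":0,"wz":0,"dx":0,"dy":0,"dz":0,"hand":0.5}]'
python3 - <<'E'
from h import *
c=r.camera_info("wrist"); print(r.get_state()["tool_pos"])
E
```

```text
clock: 21.93
tool_pos: [0.5555, -0.3797, 0.0322]
eef_rot: [0.688, 0.725, -0.0, -0.001]
contact_force: [-0.1, 0.1, -0.7]
opening: 0.598
finger_force: 0.0
clock: 22.1
tool_pos: [0.5556, -0.3797, 0.0336]
eef_rot: [0.688, 0.725, -0.0, -0.001]
contact_force: [1.6, -0.3, 0.3]
opening: 0.503
finger_force: 0.0
[ 0.55559694 -0.37974185  0.03363782]
```

```bash
python3 -m jog '[{"wx":0,"wy":0,"wz":0,"dx":0,"dy":-0.013,"dz":0,"hand":0.5},{"wx":0,"wy":0,"wz":0,"dx":0,"dy":0,"dz":0,"hand":0.6},{"wx":0,"wy":0,"wz":0,"dx":0,"dy":0,"dz":0,"hand":1},{"wx":0,"wy":0,"wz":0,"dx":0,"dy":0,"dz":0,"hand":1},{"wx":0,"wy":0,"wz":0,"dx":0,"dy":0,"dz":0,"hand":1}]' 15
python3 -m jog '[{"wx":0,"wy":0,"wz":0,"dx":0,"dy":0,"dz":0,"hand":1},{"wx":0,"wy":0,"wz":0,"dx":0,"dy":0,"dz":0,"hand":1},{"wx":0,"wy":0,"wz":0,"dx":0,"dy":0,"dz":0,"hand":1},{"wx":0,"wy":0,"wz":0,"dx":0,"dy":0,"dz":0,"hand":1}]'
```

```text
clock: 22.52
tool_pos: [0.5565, -0.3837, 0.0355]
eef_rot: [0.688, 0.725, 0.0, 0.001]
contact_force: [1.0, 0.0, -0.3]
opening: 0.217
finger_force: 0.0
clock: 22.85
tool_pos: [0.5565, -0.3837, 0.0353]
eef_rot: [0.688, 0.725, 0.0, 0.001]
contact_force: [-0.9, 0.7, 5.6]
opening: 0.197
finger_force: 15.0
```

```bash
python3 -m jog '[{"wx":0,"wy":0,"wz":0,"dx":0,"dy":0,"dz":0.1,"hand":1},{"wx":0,"wy":0,"wz":0,"dx":0,"dy":0,"dz":0.15,"hand":1},{"wx":0,"wy":0,"wz":0,"dx":0,"dy":0,"dz":0.13,"hand":1},{"wx":0,"wy":0,"wz":0,"dx":-0.06,"dy":0.04,"dz":0.03,"hand":1},{"wx":0,"wy":0,"wz":0,"dx":-0.12,"dy":0.08,"dz":0,"hand":1}]'
python3 -m jog '[{"wx":0,"wy":0,"wz":0,"dx":-0.13,"dy":0.09,"dz":0,"hand":1},{"wx":0,"wy":0,"wz":0,"dx":-0.13,"dy":0.09,"dz":0,"hand":1},{"wx":0,"wy":0,"wz":0,"dx":-0.1,"dy":0.07,"dz":0,"hand":1},{"wx":0,"wy":0,"wz":0,"dx":-0.06,"dy":0.04,"dz":0,"hand":1},{"wx":0,"wy":0,"wz":0,"dx":0,"dy":0,"dz":0,"hand":1}]'
python3 -m jog '[{"wx":0,"wy":0,"wz":0,"dx":0,"dy":0,"dz":0,"hand":1}]'
python3 ov.py v18 b28 .0353 pics/w8.png
```

```text
clock: 23.27
tool_pos: [0.5158, -0.3562, 0.1402]
eef_rot: [0.689, 0.725, 0.001, 0.006]
contact_force: [1.1, 0.1, -1.5]
opening: 0.199
finger_force: 15.0
clock: 23.68
tool_pos: [0.4011, -0.278, 0.1368]
eef_rot: [0.688, 0.725, -0.001, -0.004]
contact_force: [-0.5, 0.4, 0.7]
opening: 0.199
finger_force: 15.0
clock: 23.77
tool_pos: [0.4058, -0.2808, 0.1371]
eef_rot: [0.688, 0.725, 0.0, -0.0]
contact_force: [0.8, 0.2, -0.1]
opening: 0.197
finger_force: 15.0
[ 0.40582138 -0.28076587  0.13709508]
```

View pics/w8.png

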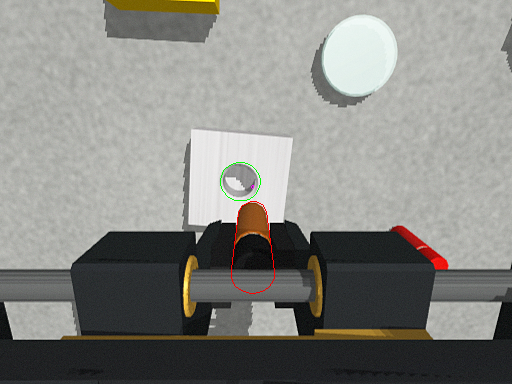

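```bash
python3 -m jog '[{"wx":0,"wy":0,"wz":0,"dx":-0.043,"dy":0.015,"dz":0,"hand":1},{"wx":0,"wy":0,"wz":0,"dx":0,"dy":0,"dz":-0.1,"hand":1},{"wx":0,"wy":0,"wz":0,"dx":0,"dy":0,"dz":-0.1,"hand":1},{"wx":0,"wy":0,"wz":0,"dx":0,"dy":0,"dz":0,"hand":1},{"wx":0,"wy":0,"wz":0,"dx":0,"dy":0,"dz":0,"hand":1}]'
python3 ov.py v18 b28 .0353 pics/w9.png
```

```text
clock: 24.23
tool_pos: [0.3959, -0.2775, 0.0862]
eef_rot: [0.688, 0.725, -0.0, -0.001]
contact_force: [1.1, -0.0, -0.0]
opening: 0.197
finger_force: 15.0
[ 0.39594705 -0.27752107  0.08616748]
```

View pics/w9.png

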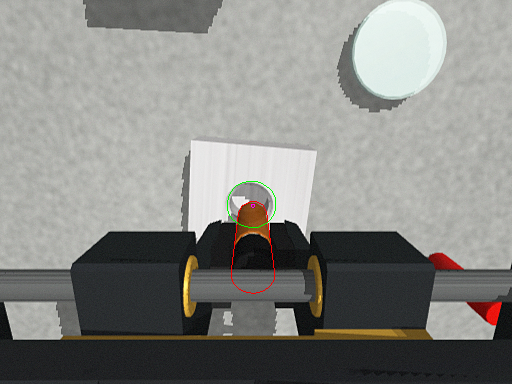

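The vial base (252,205) lies within the bore mouth (251,204); lower it.

```bash
python3 -m jog '[{"wx":0,"wy":0,"wz":0,"dx":-0.003,"dy":0.002,"dz":-0.05,"hand":1},{"wx":0,"wy":0,"wz":0,"dx":0,"dy":0,"dz":-0.05,"hand":1},{"wx":0,"wy":0,"wz":0,"dx":0,"dy":0,"dz":-0.04,"hand":1},{"wx":0,"wy":0,"wz":0,"dx":0,"dy":0,"dz":0,"hand":1},{"wx":0,"wy":0,"wz":0,"dx":0,"dy":0,"dz":0,"hand":1}]'
```

```text
clock: 24.7
tool_pos: [0.3949, -0.277, 0.0524]
eef_rot: [0.689, 0.725, 0.0, 0.0]
contact_force: [-0.5, -1.8, -1.1]
opening: 0.198
finger_force: 15.0
```

```bash
python3 -m jog '[{"wx":0,"wy":0,"wz":0,"dx":0,"dy":0,"dz":-0.025,"hand":1},{"wx":0,"wy":0,"wz":0,"dx":0,"dy":0,"dz":-0.016,"hand":1},{"wx":0,"wy":0,"wz":0,"dx":0,"dy":0,"dz":0,"hand":1},{"wx":0,"wy":0,"wz":0,"dx":0,"dy":0,"dz":0,"hand":1}]'
python3 -m jog '[{"wx":0,"wy":0,"wz":0,"dx":0,"dy":0,"dz":0,"hand":0.3},{"wx":0,"wy":0,"wz":0,"dx":0,"dy":0,"dz":0,"hand":0.3},{"wx":0,"wy":0,"wz":0,"dx":0,"dy":0,"dz":0,"hand":0.3},{"wx":0,"wy":0,"wz":0,"dx":0,"dy":0,"dz":0,"hand":0.3},{"wx":0,"wy":0,"wz":0,"dx":0,"dy":0,"dz":0,"hand":0.3}]'
python3 -m jog '[{"wx":0,"wy":0,"wz":0,"dx":0,"dy":0,"dz":0.1,"hand":0.3},{"wx":0,"wy":0,"wz":0,"dx":0,"dy":0,"dz":0.15,"hand":0.3},{"wx":0,"wy":0,"wz":0,"dx":0,"dy":0,"dz":0.15,"hand":0.3},{"wx":0,"wy":0,"wz":0,"dx":0.1,"dy":0,"dz":0.05,"hand":0.3},{"wx":0,"wy":0,"wz":0,"dx":0.14,"dy":0,"dz":0,"hand":0.3}]'
python3 -m jog '[{"wx":0,"wy":0,"wz":0,"dx":0.1,"dy":-0.1,"dz":0,"hand":0.3},{"wx":0,"wy":0,"wz":0,"dx":0.1,"dy":-0.1,"dz":0,"hand":0.3},{"wx":0,"wy":0,"wz":0,"dx":0,"dy":0,"dz":0,"hand":0.3}]'
python3 - <<'E'
from h import *
F={"v18":(.395,-.277),"v30":(.673,.0675),"v42":(.675,-.0995),"v54":(.477,.142)}
out=[]
for cam,(a,b,cc,d) in(("top",(60,310,70,450)),("scene",(110,310,70,450))):
    out.append(cv2.resize(r.snapshot(cam)[a:b,cc:d],None,fx=1.7,fy=1.3 if 0 else 1.3*1.0,interpolation=cv2.INTER_CUBIC))
cv2.imwrite("pics/f.png",np.vstack(out)[:,:,::-1])
for n in F:
    for cam in("top","scene"):
        c=r.camera_info(cam)
        h=SZ[n][1]+.006
        pc=cen(c,cyl(*F[n],SZ[n][0],.032,h))[0]
        print(n,cam,[(round(d["p"],2),(np.argwhere(d["region"])[:,::-1].mean(0)-pc).round(1)) for d in r.masks_of(cam,"vial_18") if np.linalg.norm(np.argwhere(d["region"])[:,::-1].mean(0)-pc)<12])
E
```

```text
clock: 25.03
tool_pos: [0.3945, -0.2767, 0.0417]
eef_rot: [0.688, 0.725, 0.0, -0.0]
contact_force: [0.6, -0.2, -0.2]
opening: 0.194
finger_force: 15.0
clock: 25.45
tool_pos: [0.3946, -0.2767, 0.0419]
eef_rot: [0.688, 0.725, 0.0, 0.0]
contact_force: [0.2, 0.3, -0.1]
opening: 0.553
finger_force: 0.0
clock: 25.87
tool_pos: [0.4531, -0.2784, 0.158]
eef_rot: [0.69, 0.724, -0.0, 0.001]
contact_force: [0.6, -0.5, -0.5]
opening: 0.702
finger_force: 0.0
clock: 26.12
tool_pos: [0.51, -0.3319, 0.1551]
eef_rot: [0.689, 0.725, 0.001, 0.005]
contact_force: [0.9, -0.4, 0.5]
opening: 0.699
finger_force: 0.0
v18 top [(0.51, array([-0.7,  0.8]))]
v18 scene [(0.68, array([1.4, 1.1]))]
v30 top [(0.7, array([1. , 0.8]))]
v30 scene [(0.85, array([0.5, 2.1]))]
v42 top [(0.56, array([0.5, 1.2]))]
v42 scene [(0.77, array([0.5, 2.1]))]
v54 top [(0.55, array([ 1.2, -0.4]))]
v54 scene [(0.57, array([0.8, 1.9]))]
```

View pics/f.png

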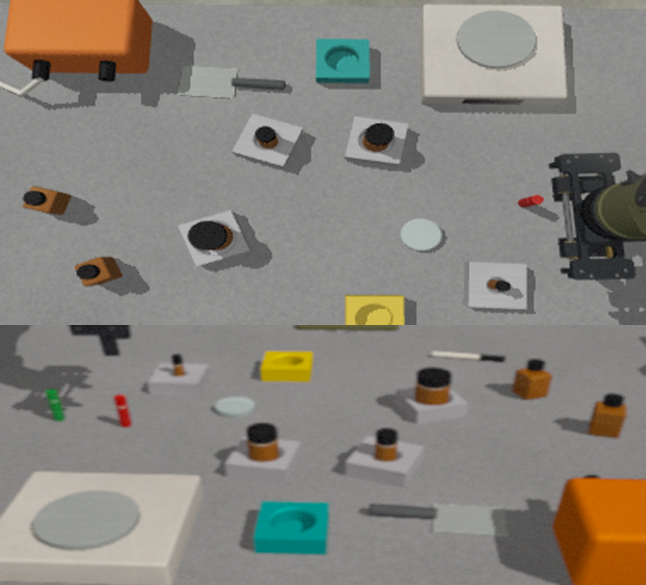

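All four vials stand upright in their bores: top half of the picture at (266,138), (378,137), (209,236) and (499,286). The two square bottles are still in place, so I'm handing in.

```bash
python3 -m jog '[{"wx":0,"wy":0,"wz":0,"dx":0,"dy":0,"dz":0,"hand":0.3},{"wx":0,"wy":0,"wz":0,"dx":0,"dy":0,"dz":0,"hand":0.3}]'; python3 -c "
from plant import r
print(r.finish_job())"
```

```text
clock: 26.78
tool_pos: [0.5044, -0.3266, 0.1543]
eef_rot: [0.688, 0.725, 0.0, 0.0]
contact_force: [0.8, 0.8, -0.7]
opening: 0.699
finger_force: 0.0
the job is handed in; nothing more can be done
None
```

The job is handed in at about 27 s of the 106 s allowed: the final pictures show all four vials upright in their matching bores and both square bottles untouched, but the hand-in call returned no verdict.

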